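Seat the keyed soap-stamp die on its holder

TASK

Get the round soap-stamp die ready for stamping: push its small upright stud round with the outside of your fingers until the notch in the die's rim stands over the holder's locating pin, then press down on the middle of the die until it is fully home and level, and leave it there. Only push it: take neither the stud nor the hub in the middle between the fingers, do not lift or tip the die, and leave the soap bars, jar and brush where they are.

Things in the scene. Friction and masses are not known exactly. Their poses are not given: they have to be found in the camera images.
- holder: fixed dark steel base plate, 170 x 150 x 12 mm, with a 30 mm post under the die, and one flat-sided steel locating pin 8 mm wide standing on its +x side. Origin on the post's axis at table height (z up); the x axis points from the post to the pin; the plate runs from x -79 to +91 mm and y -75 to +75 mm
- pin_top (a point): top of the locating pin's round-nosed ridge, 27 mm above the table, 53 mm from the post's axis (the ridge runs radially from 49 to 79 mm, so its outer part stays visible beyond the die's rim)
- die: white plastic disc, 120 mm across, 28 mm thick plus a raised hub, 0.4 kg, loose on the holder's post (blind bore, 1 mm play), free to turn either way without limit. Origin: centre of its underside; z up; x axis points to the notch. It rests on a stiff sliding ring, underside 28 mm above the table (1 mm above the pin). It turns under a push of a few newtons on the stud and stops when the push stops
- hub_top (a point): middle of the flat closed top of the die's round hub, 42 mm across: 14 mm above the disc's flat top and 70 mm above the table at the start (disc top at 56). With the notch over the pin, a press of about 5 to 10 N here slides the die down 9 mm and it stays down: seated, its underside is 19 mm and the hub top 61 mm above the table. Otherwise the pin blocks it
- notch (a point): middle of the rim notch at the height of the die's underside, 53 mm from the die's axis; the notch is 13 mm wide, 14 mm deep radially and goes through the whole thickness
- stud_top (a point): centre of the top of the die's upright steel stud: 14 mm across, 18 mm tall above the disc's flat top, 48 mm from the die's axis, diametrically opposite the notch
- soap_left: loose green soap bar, 78 x 52 x 26 mm, on the table to the left of the holder; origin at the centre of its underside; a bystander
- soap_right: loose cream soap bar, 78 x 52 x 26 mm, on the table to the right of the holder; origin at the centre of its underside; a bystander
- jar: small closed amber jar, 48 mm across, 62 mm tall, loose, beside the holder; origin at the centre of its underside; a bystander
- brush: loose hand brush lying on the table; a bystander
- stack0: lowest bar of a stack of three loose soap bars (each 78 x 52 x 26 mm) on a white board; origin at the centre of its underside; a bystander
- stack1: middle bar of the stack; a bystander
- stack2: top bar of the stack; a bystander
Not all that is in view belongs to the job. There is more than one size of the die; the one meant has the size given above.

How it is judged:
By the outcome, as a careful person would: the job done as asked, in the order asked, and still so for the second after the job is handed in, with the robot touching nothing.
It also fails if it takes over 58 s, if anything falls off the work surface, if the arm or the gripper's body presses on something with over 40 N, if the wrist force passes 120 N, or if a joint passes its speed limit or range.

ROBOT

A 6-joint arm with a two-finger parallel gripper is mounted at the origin on the work surface. World frame = base frame: x ahead of the robot, y to its left, z up, the work surface at z = 0. Lengths are in m, angles in rad, forces in N, time in s.
With the tool pointing down it reaches from about 0.2 to 0.875 m from the base axis. Payload 3.4 kg.
Tool frame: the origin (TCP) lies at the very end of the fingers, on their centre line; the grasp point (between the pads) lies 19 mm behind it; z points along the fingers, x is the direction in which the jaws open and shut, and the axes are right-handed (so a half turn about z gives the same grasp; the last joint's range is limited). The gripper opens to 94 mm and grips with 3 to 60 N. Pads are 16 mm wide; open, the fingers measure 119 mm over their backs; the gripper's body (75 mm by 177 mm) begins 78 mm behind the grasp point.
Start: joints at [1.014, 0.276, 1.505, -0, 1.361, -0.121], TCP at [0.243, 0.521, 0.205] pointing down, gripper open.
Joint ranges: [-2.89, 2.89], [-0.75, 2.08], [0.22, 2.7], [-1.18, 4.32], [0.11, 2.71], [-2.7, 2.7]. Speed limits (rad/s): [2.57, 2.57, 3.14, 3.14, 3.14, 3.14].

INTERFACE

Orientations are given as a rotation vector (axis times angle).
In Python, from cell import observe, grab_frame, hand_in gives the robot as it stands. The module is installed in compiled form; this text tells all that it offers.
- The arm moves only by the shell command python3 -m jog 'ROWS' [FORCE]. ROWS is JSON, a list that holds one entry, the list of rows, each a list of 7 numbers: the shift along the tool's x, y, z in mm, then the turn, a rotation vector about the tool's x, y, z in degrees, then the opening, from -1 (shut) to 1 (fully open), so that 0 is half open. In form: [[[x, y, z, rx, ry, rz, gripper], ...]]. A call has 1 to 12 rows; each row is the pose to reach, as a shift and turn from the pose commanded when the call began, along the tool's axes at that moment; what a row does not reach only later rows make up. A row lasts 1/10 s, in which the tool goes at most 50 mm and 8.59 degrees, less where a joint would pass 70% of its speed; a pose out of reach is approached as far as the arm can. A call with a gripper value outside its range is refused whole. The fingers move at their own pace and stop on an object; FORCE is the grip in N (left out, the last holds). Time passes only in rows, so rows that repeat a pose let the fingers close. It gives the time, the measured TCP pose, the force and the opening at its end, in the units of the state.
- observe(): the state, without advancing time (a new reading comes with each control period).
- grab_frame(name): name is "side" or "top" or "wrist"; returns a dict with "img" (420x560x3 uint8, blue, green, red), "vertical_fov" (degrees; the focal length in pixels is half the picture's height over the tangent of half this angle, whatever the lens; pixels are square), "cx", "cy" (the principal point, pixels), "k1" (the pictures are not rectified: a ray, as slopes to the right and down, at radius r is drawn at 1 + k1 r^2 times it, then the intrinsics apply), "extrinsics" (4x4, takes a point from world to camera coordinates); the wrist camera has in their place "hand_eye" (4x4, takes a point from camera to tool coordinates, whose origin is the TCP and whose axes are the tool frame's). Camera axes: x right, y down, z forward; pixel columns grow to the right and rows downward; lengths in m; the calibration is good to about 2 mm. A picture is of the moment at which its call begins: read the wrist's pose just before it. There is no depth.
- hand_in(): hands the job in, once; it reports no verdict.
The state is a dict: "clock": time; "q": joint angles; "joint_velocities": joint speeds; "tau": joint torques, N m; "ee_pos": TCP position; "ee_rot": TCP orientation; "wrist_force": force on the tool from outside, world axes, zero at the start; "wrist_torque": the same for the moment, N m; "width": opening from 0.0 (shut) to 1.0 (fully open).
Only numpy, scipy, OpenCV 4.12 (cv2) and the standard library are available. Lean on these libraries where they do the work, as an engineer would, in place of code of your own. Each camera call takes 0.05 s, during which the arm holds its last target.

## Working session

There is one attempt and no reset: what is moved stays moved. The work goes in short steps, Python scripts to look and compute and a shell command to move; the robot and the scene stay as the last step left them, time stands still between calls to the robot, and variables do not carry over. Pictures are saved under pics/ and viewed, and the job is handed in when it is done.

```bash
mkdir -p pics; cat > h.py <<'E'
import numpy as np, cv2, pickle
from cell import observe, grab_frame, hand_in
from scipy.spatial.transform import Rotation as R
def snap(n,tag):
    s=observe(); f=grab_frame(n); f['state']={k:np.array(s[k]) for k in('ee_pos','ee_rot')}
    cv2.imwrite(f'pics/{tag}.png',f['img']); pickle.dump(f,open(f'pics/{tag}.pkl','wb')); return f
def load(tag): return pickle.load(open(f'pics/{tag}.pkl','rb'))
def cam(f):
    fl=210/np.tan(np.radians(f['vertical_fov'])/2)
    if 'extrinsics' in f: E=np.array(f['extrinsics'])
    else:
        T=np.eye(4); T[:3,:3]=R.from_rotvec(f['state']['ee_rot']).as_matrix(); T[:3,3]=f['state']['ee_pos']
        E=np.linalg.inv(T@np.array(f['hand_eye']))
    return fl,E
def ray(f,u,v):
    fl,E=cam(f); d=np.array([(u-f['cx'])/fl,(v-f['cy'])/fl]); x=d.copy()
    for _ in range(30): x=d/(1+f['k1']*(x@x))
    C=np.linalg.inv(E); return C[:3,3],C[:3,:3]@np.array([x[0],x[1],1])
def onz(f,u,v,z):
    o,d=ray(f,u,v); return o+d*(z-o[2])/d[2]
def tri(a,b):
    A=np.zeros((3,3));B=np.zeros(3)
    for f,u,v in(a,b):
        o,d=ray(f,u,v);d=d/np.linalg.norm(d);P=np.eye(3)-np.outer(d,d);A+=P;B+=P@o
    p=np.linalg.solve(A,B); g=[np.linalg.norm(np.cross(ray(*q)[1]/np.linalg.norm(ray(*q)[1]),p-ray(*q)[0])) for q in(a,b)]
    return p,g
def proj(f,p):
    fl,E=cam(f); c=E[:3,:3]@np.array(p)+E[:3,3]; x=c[:2]/c[2]; x=x*(1+f['k1']*(x@x)); return x*fl+[f['cx'],f['cy']]
E
python3 -c "
from h import *
for n in('side','top','wrist'):
    f=snap(n,n+'0'); print(n,{k:f[k] for k in f if k not in('img',)})
print(observe())"
```

```text
side {'vertical_fov': 45.64471956849598, 'cx': 280.56839547928996, 'cy': 211.95184932118278, 'k1': -0.165530503156056, 'extrinsics': array([[ 0.99269866, -0.12033749,  0.00826139, -0.50769343],
       [-0.05581882, -0.5190212 , -0.85293684,  0.09416065],
       [ 0.10692811,  0.84624812, -0.52194875,  1.47611642],
       [ 0.        ,  0.        ,  0.        ,  1.        ]]), 'state': {'ee_pos': array([0.24245456, 0.52077506, 0.20463385]), 'ee_rot': array([ 2.64851574e+00,  1.68825038e+00, -2.45953151e-03])}}
top {'vertical_fov': 49.49363303757805, 'cx': 279.1049265195392, 'cy': 203.3539544368716, 'k1': -0.10106752614486307, 'extrinsics': array([[ 1.42993412e-02, -9.99897341e-01, -9.14458994e-04,
        -4.70874559e-03],
       [-9.87577443e-01, -1.39800201e-02, -1.56509912e-01,
         5.38642701e-01],
       [ 1.56481061e-01,  3.14108771e-03, -9.87675965e-01,
         1.24895563e+00],
       [ 0.00000000e+00,  0.00000000e+00,  0.00000000e+00,
         1.00000000e+00]]), 'state': {'ee_pos': array([0.24240784, 0.52078287, 0.20464247]), 'ee_rot': array([ 2.64851499e+00,  1.68825950e
[... 616 characters left out ...]
.17276202e-03])}}
{'clock': 0.15, 'q': array([ 1.01400557e+00,  2.76469007e-01,  1.50581181e+00,  1.08056587e-05,
        1.36070883e+00, -1.20997714e-01]), 'joint_velocities': array([-2.21067416e-04, -1.50634042e-03, -1.68718120e-03, -4.68292692e-05,
       -2.05487574e-04,  9.54564714e-04]), 'tau': array([ 4.15876666e-04, -4.04925978e+01, -2.37431663e+01,  7.00970250e-02,
        3.15335614e-02, -6.63119931e-05]), 'ee_pos': array([0.24250309, 0.52090252, 0.20480462]), 'ee_rot': array([ 2.64863787e+00,  1.68836840e+00, -1.98605692e-03]), 'wrist_force': array([-0.71498519,  0.53957362, -0.28453689]), 'wrist_torque': array([-0.00846023, -0.02319884, -0.0354612 ]), 'width': 1.0033623658677004}
```

View pics/side0.png

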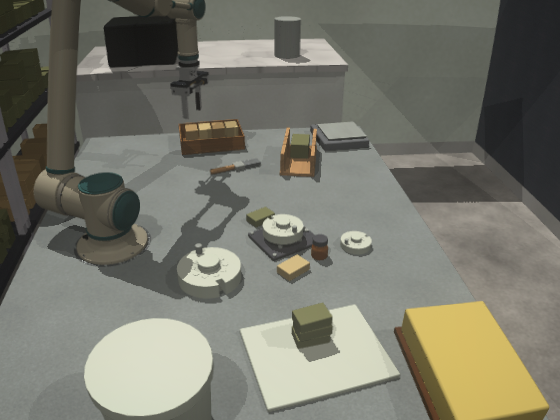

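View pics/top0.png

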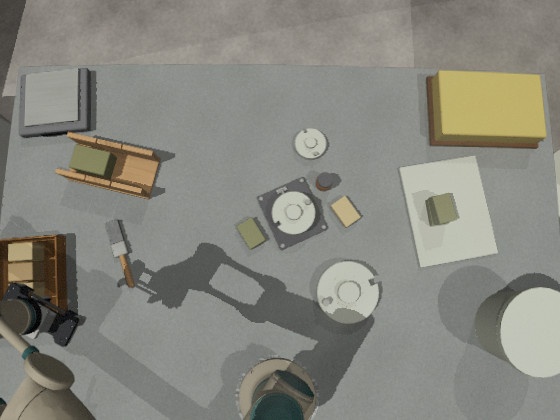

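View pics/wrist0.png

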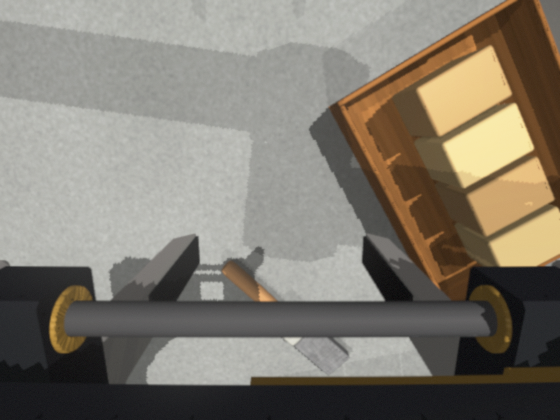

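The side view shows three white dies, at (283,228) on the dark plate, (356,243) small and (210,270) large. In the top view they are at (293,212), (311,143) and (348,291). The die on the dark holder is the likely one, so I'll check its size and view a close crop.

```bash
python3 -c "
from h import *
t=load('top0')
for n,(c,hw) in {'mid':((293,212),60)}.items():
    a=t['img'][145:265,225:385]; cv2.imwrite('pics/topc.png',cv2.resize(a,None,fx=5,fy=5,interpolation=cv2.INTER_CUBIC))
s=load('side0'); a=s['img'][190:270,230:390]; cv2.imwrite('pics/sidec.png',cv2.resize(a,None,fx=5,fy=5,interpolation=cv2.INTER_CUBIC))
for n,(u0,u1,v) in {'mid':(271,315,212),'small':(295,327,143),'large':(317,379,291)}.items():
    p,q=onz(t,u0,v,.056),onz(t,u1,v,.056); print(n,(p+q)/2,np.linalg.norm(p-q))
"
```

```text
mid [ 0.51257184 -0.03631177  0.056     ] 0.12307962444678384
small [ 0.71323598 -0.08617167  0.056     ] 0.09196904676203234
large [ 0.2961827  -0.18938816  0.056     ] 0.1705566459479283
```

View pics/topc.png

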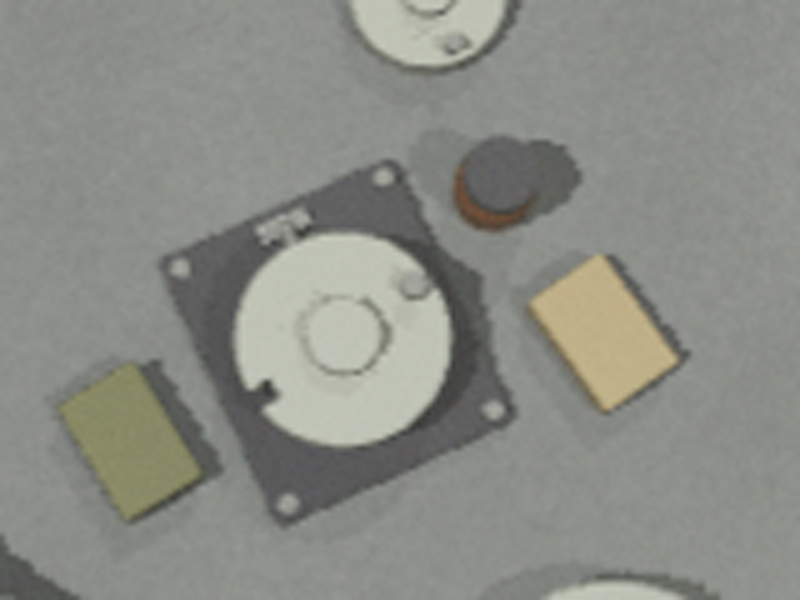

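View pics/sidec.png

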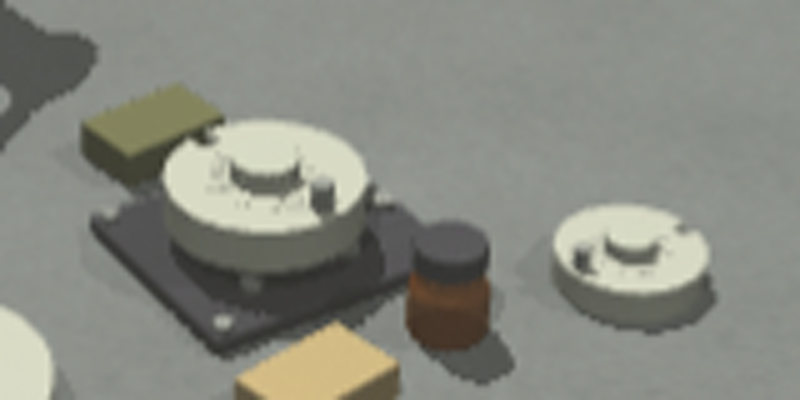

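The mid die is about 123 mm across and sits on the dark holder, against 92 and 171 mm for the others, so it is the one. In the crop the notch is at lower left (265,395), the stud at upper right (412,285) and the pin at top (285,230). Next I'll bring the wrist camera over it, with the gripper shut.

```bash
cat >> h.py <<'E'
def go(target,yaw=None):
    s=observe(); M=R.from_rotvec(s['ee_rot']).as_matrix(); d=M.T@(np.array(target)-s['ee_pos'])*1000
    cy=np.degrees(np.arctan2(M[1,0],M[0,0]))
    print('pos',np.round(s['ee_pos'],4),'yaw',round(cy,2),'tilt',np.round(M[:,2],4),'F',np.round(s['wrist_force'],2),'w',round(s['width'],3),'t',s['clock'])
    print('shift',np.round(d,1),'rz',None if yaw is None else round(cy-yaw,2))
E
python3 -c "
from h import *
go([.554,-.092,.205],37)"
```

```text
pos [0.2425 0.5209 0.2048] yaw 65.03 tilt [-7.0e-04 -1.2e-03 -1.0e+00] F [-0.71  0.54 -0.28] w 1.003 t 0.15
shift [-4.241e+02  5.411e+02  3.000e-01] rz 28.03
```

```bash
python3 -m jog '[[[-40,50,0,0,0,2,-1],[-80,100,0,0,0,5,-1],[-120,150,0,0,0,8,-1],[-160,200,0,0,0,11,-1],[-200,250,0,0,0,14,-1],[-240,300,0,0,0,17,-1],[-280,350,0,0,0,20,-1],[-320,400,0,0,0,22,-1],[-360,450,0,0,0,25,-1],[-395,500,0,0,0,28,-1],[-424,541,0,0,0,28,-1],[-424,541,0,0,0,28,-1]]]' 10; python3 -c "
from h import *
go([.554,-.092,.205],37)"
```

```text
clock: 1.35
ee_pos: [0.5133, -0.0164, 0.2054]
ee_rot: [-2.979, -0.997, -0.0]
wrist_force: [0.0, 0.7, 0.7]
width: 0.021
pos [ 0.5133 -0.0164  0.2054] yaw 37.0 tilt [ 0.e+00  4.e-04 -1.e+00] F [0.04 0.71 0.71] w 0.021 t 1.35
shift [-13.   84.8   0.4] rz -0.0
```

```bash
python3 -m jog '[[[-6,45,0,0,0,0,-1],[-13,80,0,0,0,0,-1],[-13,80,0,0,0,0,-1],[-13,80,0,0,0,0,-1]]]'; python3 -c "
from h import *
snap('wrist','w1');go([.554,-.092,.205],37)"
```

```text
clock: 1.75
ee_pos: [0.5504, -0.0864, 0.2047]
ee_rot: [-2.978, -0.995, 0.002]
wrist_force: [-1.4, 0.0, -0.7]
width: 0.005
pos [ 0.5501 -0.0856  0.2049] yaw 37.01 tilt [-0.0015  0.0012 -1.    ] F [0.7  0.64 0.04] w 0.003 t 1.8
shift [-0.7  7.5 -0.1] rz 0.01
```

View pics/w1.png

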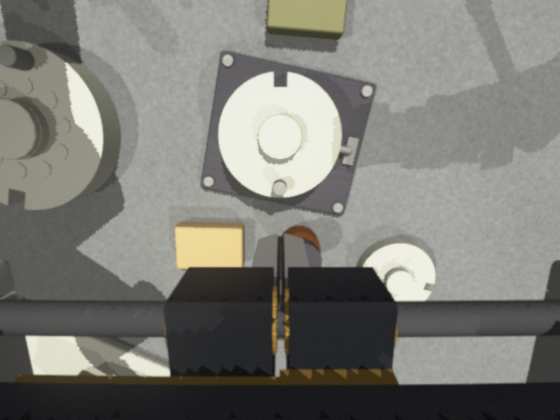

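The wrist view shows the die at (280,135), notch (280,78), stud (279,187) and pin (350,152) with the jar near (303,240). I'll shift for a second view to get heights.

```bash
python3 -m jog '[[[40,0,0,0,0,0,-1],[80,0,0,0,0,0,-1],[80,0,0,0,0,0,-1],[80,0,0,0,0,0,-1]]]' ; python3 -c "
from h import *
snap('wrist','w2');go([.554,-.092,.205],37)
for t,c in(('w1',(200,40)),('w2',(90,40))):
    f=load(t); a=f['img'][c[1]:c[1]+190,c[0]:c[0]+200]; cv2.imwrite(f'pics/{t}c.png',cv2.resize(a,None,fx=3,fy=3,interpolation=cv2.INTER_CUBIC))
"
```

```text
clock: 2.2
ee_pos: [0.6138, -0.036, 0.2052]
ee_rot: [-2.977, -1.002, 0.002]
wrist_force: [0.3, -0.5, -0.3]
width: 0.003
pos [ 0.6134 -0.0367  0.2054] yaw 37.15 tilt [-1.5e-03 -1.0e-04 -1.0e+00] F [-0.35  0.1  -1.13] w 0.009 t 2.25
shift [-80.7   8.2   0.5] rz 0.15
```

View pics/w2c.png

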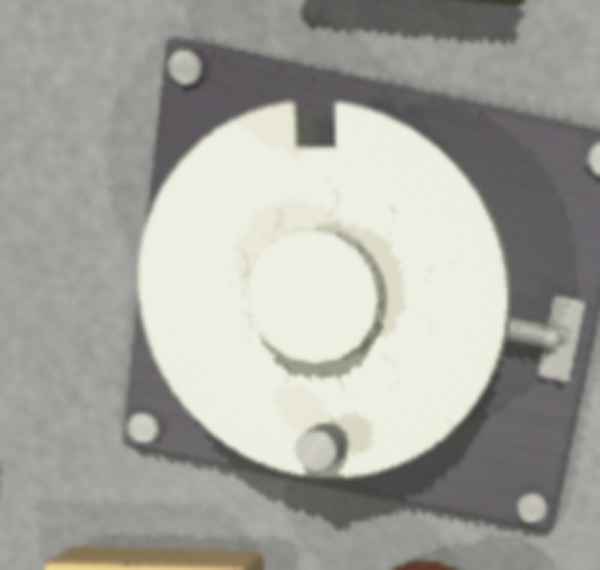

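View pics/w1c.png

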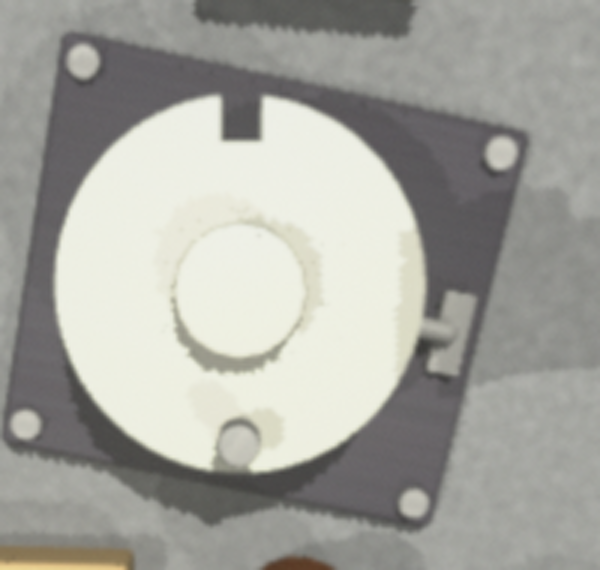

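```bash
cat > m.py <<'E'
from h import *
a,b=load('w1'),load('w2')
P1=lambda c:(a,200+(c[0]+.5)/3-.5,40+(c[1]+.5)/3-.5)
P2=lambda c:(b,90+(c[0]+.5)/3-.5,40+(c[1]+.5)/3-.5)
pts={'hub':((240,290),(314,295)),'stud':((239,440),(319,450)),'notchin':((241,139),(316,147)),'s1':((83,61),(185,67)),'s2':((501,152),(602,157)),'s3':((25,425),(142,428)),'s4':((413,503),(532,507)),'pinout':((450,334),(556,340))}
r={}
for k,(x,y) in pts.items():
    p,g=tri(P1(x),P2(y)); r[k]=p; print(k,np.round(p*1000,1),np.round(np.array(g)*1000,1))
# disc by contour
for f,n in((a,'w1'),(b,'w2')):
    im=f['img']; m=(im.min(2)>175).astype(np.uint8); 
    cs,_=cv2.findContours(m,cv2.RETR_EXTERNAL,cv2.CHAIN_APPROX_NONE)
    c=max([c for c in cs if 40<c[:,0,1].mean()<220 and 150<c[:,0,0].mean()<350],key=cv2.contourArea)
    h=cv2.convexHull(c)[:,0]; w=np.array([onz(f,u,v,.056)[:2] for u,v in h])
    (cx,cy),rad=cv2.minEnclosingCircle((w*1000).astype(np.float32)); print(n,'disc',cx,cy,rad)
h=r['hub'][:2]
for k,z in(('stud',.074),('hub',.070)):
    for P,i in((P1,0),(P2,1)): print(k,np.round(onz(*P(pts[k][i]),z)*1000,1))
ang=lambda v:np.degrees(np.arctan2(v[1],v[0]))
sc=[r[k][:2] for k in('s1','s2','s3','s4')]
print('stud ang',ang(r['stud'][:2]-h),np.linalg.norm(r['stud'][:2]-h)); print('notchin',ang(r['notchin'][:2]-h))
print('plate c',sum(sc)/4, 'x axis', ang(sc[1]-sc[0]),ang(sc[3]-sc[2]),'y', ang(sc[0]-sc[2])-90,ang(sc[1]-sc[3])-90,'pin',ang(r['pinout'][:2]-h))
E
python3 m.py
```

```text
hub [513.2 -37.4  66.8] [0.2 0.2]
stud [541.8 -76.   69.6] [0.8 0.8]
notchin [ 4.859e+02 -4.000e-01  5.650e+01] [0.2 0.2]
s1 [422.9  -8.3  14.3] [0. 0.]
s2 [558.4  55.1  19.3] [0.2 0.2]
s3 [ 478.7 -126.2   15.8] [0.1 0.1]
s4 [614.6 -62.2  14.5] [0.2 0.2]
pinout [583.5  -5.1  23.8] [0.1 0.1]
w1 disc 513.5992431640625 -37.87595748901367 60.17877960205078
w2 disc 512.98046875 -37.67029571533203 60.20780563354492
stud [540.9 -74.9  74. ]
stud [542.7 -75.4  74. ]
hub [513.3 -37.5  70. ]
hub [513.7 -36.7  70. ]
stud ang -53.49670420058209 0.04809581200498006
notchin 126.44482993856221
plate c [ 0.51864415 -0.03540028] x axis 25.075069739349086 25.213978471182436 y 25.34596456959609 25.644679138505637 pin 24.681817100603837
```

Heights and radii agree: stud radius 48.1 mm, disc radius 60.2 mm. The centre is (513.3, -37.6), the stud is at -53.4° and the pin at about 25.1°, so the stud must go about 101° clockwise to -154.9°. I'll go behind the stud, on its counter-clockwise side.

```bash
python3 -c "
from h import *
go([.5676,-.0570,.062],36.6)"
```

```text
pos [ 0.6134 -0.0367  0.2054] yaw 37.15 tilt [-1.5e-03 -1.0e-04 -1.0e+00] F [-0.35  0.1  -1.13] w 0.009 t 2.25
shift [-48.5 -11.4 143.4] rz 0.55
```

```bash
python3 -m jog '[[[-24,-6,0,0,0,0,-1],[-48,-11,10,0,0,0.5,-1],[-48,-11,50,0,0,0.5,-1],[-48,-11,90,0,0,0.5,-1],[-48,-11,110,0,0,0.5,-1],[-48,-11,110,0,0,0.5,-1]]]' ; python3 -c "
from h import *
snap('side','s2');snap('wrist','w3');go([.5676,-.0570,.062],36.6)
a=load('s2')['img'][170:270,210:370]; cv2.imwrite('pics/s2c.png',cv2.resize(a,None,fx=5,fy=5,interpolation=cv2.INTER_CUBIC))"
```

```text
clock: 2.85
ee_pos: [0.5656, -0.0577, 0.0929]
ee_rot: [-2.98, -0.983, 0.01]
wrist_force: [-0.3, 0.2, 0.1]
width: 0.005
pos [ 0.5692 -0.0583  0.0963] yaw 36.51 tilt [ 3.e-04 -2.e-04 -1.e+00] F [0.18 0.08 0.78] w 0.004 t 2.95
shift [-0.5 -2.  34.3] rz -0.09
```

View pics/s2c.png

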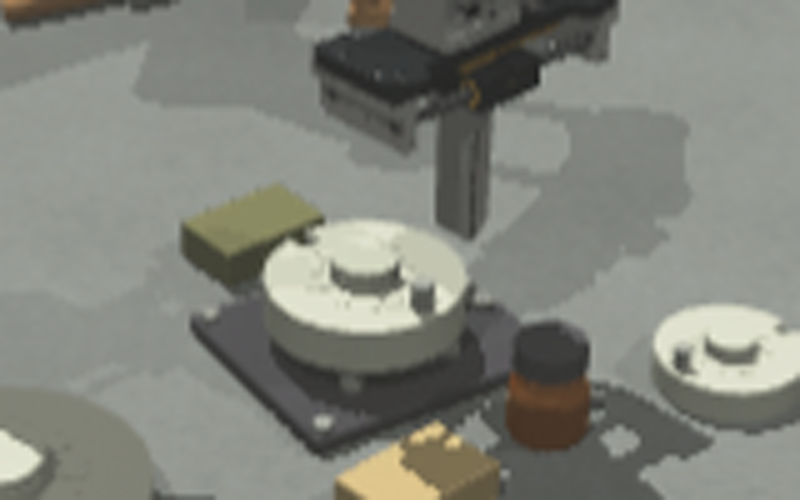

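View pics/w3.png

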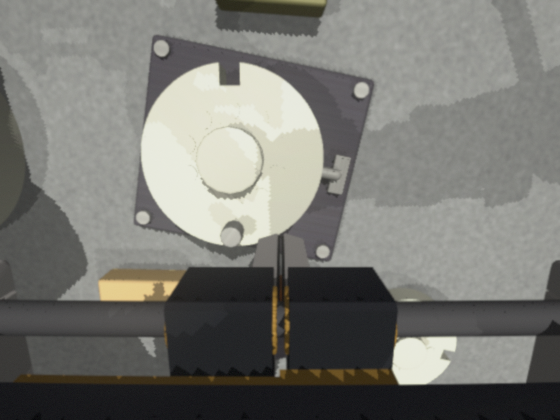

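The finger is above the disc, clear to the CCW side of the stud (stud at (231,235), fingertips at (281,240)). I'll descend, and work out the arc from the settled pose.

```bash
python3 -m jog '[[[0,-2,20,0,0,0,-1],[0,-2,33,0,0,0,-1],[0,-2,33,0,0,0,-1],[0,-2,33,0,0,0,-1],[0,-2,33,0,0,0,-1]]]' ; cat > arc.py <<'E'
import sys
from h import *
C=np.array([.5133,-.0376])
def arc(ths,d=19.5,z=.062):
    s=observe(); M=R.from_rotvec(s['ee_rot']).as_matrix(); y0=np.degrees(np.arctan2(M[1,0],M[0,0]))
    for t in ths:
        a=np.radians(t); e=np.array([np.cos(a),np.sin(a)]); q=np.array([-e[1],e[0]])
        p=np.append(C+.048*e+d/1000*q,z); dd=M.T@(p-s['ee_pos'])*1000
        print(t,np.round(dd,1),'rz',round(y0-(t+90),1))
E
python3 -c "
from arc import *
go([.5676,-.0570,.062],36.6); arc([-53,-57,-61,-65,-69,-73,-77,-81,-85,-89,-93,-97])"
```

```text
clock: 3.45
ee_pos: [0.5693, -0.0566, 0.0635]
ee_rot: [2.982, 0.984, 0.003]
wrist_force: [0.5, -0.4, 0.5]
width: 0.003
pos [ 0.5693 -0.0566  0.0635] yaw 36.53 tilt [ 1.9e-03 -4.0e-04 -1.0e+00] F [ 0.53 -0.4   0.52] w 0.003 t 3.45
shift [-1.6 -0.7  1.5] rz -0.07
-53 [-13.8  -0.8   1.5] rz -0.5
-57 [-17.2   0.5   1.5] rz 3.5
-61 [-20.6   1.5   1.5] rz 7.5
-65 [-24.2   2.3   1.5] rz 11.5
-69 [-27.8   2.8   1.4] rz 15.5
-73 [-31.4   3.1   1.4] rz 19.5
-77 [-35.    3.1   1.4] rz 23.5
-81 [-38.6   2.9   1.4] rz 27.5
-85 [-42.2   2.5   1.4] rz 31.5
-89 [-45.7   1.7   1.4] rz 35.5
-93 [-49.2   0.8   1.4] rz 39.5
-97 [-52.6  -0.4   1.4] rz 43.5
```

```bash
python3 -m jog '[[[-7,-1,1,0,0,0,-1],[-13,-1,1,0,0,0,-1],[-17,0.5,1,0,0,3.5,-1],[-20.5,1.5,1,0,0,7.5,-1],[-24,2,1,0,0,11.5,-1],[-28,3,1,0,0,15.5,-1],[-31.5,3,1,0,0,19.5,-1],[-35,3,1,0,0,23.5,-1],[-35,3,1,0,0,23.5,-1]]]' ;python3 -c "
from arc import *
snap('wrist','w4');snap('top','t4'); arc([-77,-81,-85,-89,-93,-97,-101,-105,-109,-113,-117,-121,-125]);go([.5,0,0])"
```

```text
clock: 4.35
ee_pos: [0.5418, -0.0799, 0.0618]
ee_rot: [-3.121, -0.355, -0.001]
wrist_force: [0.3, 1.0, -0.8]
width: 0.001
-77 [ 1.1  0.4 -0.3] rz 0.1
-81 [-2.3  1.6 -0.3] rz 4.1
-85 [-5.7  2.6 -0.3] rz 8.1
-89 [-9.3  3.3 -0.3] rz 12.1
-93 [-12.9   3.8  -0.3] rz 16.1
-97 [-16.5   4.1  -0.3] rz 20.1
-101 [-20.1   4.1  -0.3] rz 24.1
-105 [-23.7   3.8  -0.3] rz 28.1
-109 [-27.3   3.3  -0.3] rz 32.1
-113 [-30.8   2.6  -0.3] rz 36.1
-117 [-34.3   1.6  -0.3] rz 40.1
-121 [-37.7   0.4  -0.3] rz 44.1
-125 [-41.   -1.1  -0.3] rz 48.1
pos [ 0.5419 -0.0799  0.0617] yaw 13.1 tilt [ 1.e-04 -1.e-04 -1.e+00] F [-0.35  0.4   0.63] w 0.002 t 4.45
shift [-22.7 -87.3  61.7] rz None
```

View pics/w4.png

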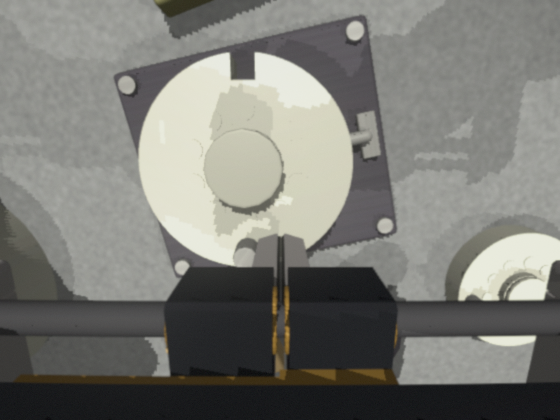

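The die turned with the push: notch now at (243,66), stud (245,252) against the finger. Continuing along the arc.

```bash
python3 -m jog '[[[-2.5,1.5,0,0,0,4,-1],[-6,2.5,0,0,0,8,-1],[-9.5,3,0,0,0,12,-1],[-13,3.5,0,0,0,16,-1],[-16.5,4,0,0,0,20,-1],[-20,4,0,0,0,24,-1],[-23.5,3.5,0,0,0,28,-1],[-27,3,0,0,0,32,-1],[-31,2.5,0,0,0,36,-1],[-34.5,1.5,0,0,0,40,-1],[-37.5,0.5,0,0,0,44,-1],[-37.5,0.5,0,0,0,44,-1]]]' ;python3 -c "
from arc import *
snap('wrist','w5'); arc([-121,-125,-129,-133,-137,-141,-145,-149,-153,-155]);go([.5,0,0])"
```

```text
clock: 5.65
ee_pos: [0.506, -0.0888, 0.0617]
ee_rot: [3.028, -0.837, 0.002]
wrist_force: [1.8, -0.5, 0.5]
width: 0.007
-121 [-0.6  0.4 -0.3] rz 0.2
-125 [-4.   1.6 -0.3] rz 4.2
-129 [-7.5  2.6 -0.3] rz 8.2
-133 [-11.    3.4  -0.3] rz 12.2
-137 [-14.6   3.9  -0.3] rz 16.2
-141 [-18.2   4.1  -0.3] rz 20.2
-145 [-21.8   4.1  -0.3] rz 24.2
-149 [-25.4   3.9  -0.3] rz 28.2
-153 [-29.    3.4  -0.3] rz 32.2
-155 [-30.8   3.   -0.3] rz 34.2
pos [ 0.506  -0.0888  0.0617] yaw -30.85 tilt [ 8.e-04 -3.e-04 -1.e+00] F [1.98 0.06 0.94] w 0.003 t 5.7
shift [-50.7 -73.1  61.7] rz None
```

View pics/w5.png

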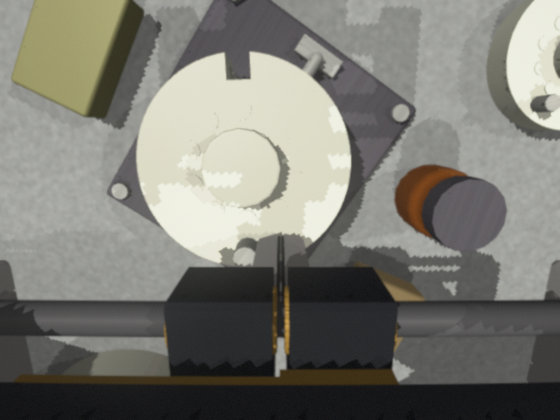

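Tracking well: notch (238,65), pin (315,65), stud (245,252). I'll go on to about -147°, then measure the remainder.

```bash
python3 -m jog '[[[-4,1.5,0,0,0,4,-1],[-7.5,2.5,0,0,0,8,-1],[-11,3.5,0,0,0,12,-1],[-14.5,4,0,0,0,16,-1],[-18,4,0,0,0,20,-1],[-22,4,0,0,0,24,-1],[-22,4,0,0,0,24,-1],[-22,4,0,0,0,24,-1]]]' ;python3 -c "
from arc import *
f=snap('wrist','w6'); arc([-145,-147,-149,-151,-153,-155,-157]);go([.5,0,0])
cv2.imwrite('pics/w6c.png',cv2.resize(f['img'][0:270,110:390],None,fx=2.2,fy=2.2,interpolation=cv2.INTER_CUBIC))"
```

```text
clock: 6.5
ee_pos: [0.4849, -0.0808, 0.0616]
ee_rot: [2.789, -1.446, 0.0]
wrist_force: [1.0, -0.1, 0.0]
width: 0.004
-145 [ 0.4 -0.1 -0.5] rz 0.2
-147 [-1.3  0.5 -0.5] rz 2.2
-149 [-3.   1.1 -0.5] rz 4.2
-151 [-4.8  1.7 -0.5] rz 6.2
-153 [-6.5  2.1 -0.5] rz 8.2
-155 [-8.3  2.5 -0.5] rz 10.2
-157 [-10.1   2.9  -0.5] rz 12.2
pos [ 0.4849 -0.0809  0.0615] yaw -54.85 tilt [-1.e-04 -1.e-04 -1.e+00] F [ 1.29 -0.14 -0.32] w 0.007 t 6.55
shift [-57.4 -58.9  61.5] rz None
```

View pics/w6c.png

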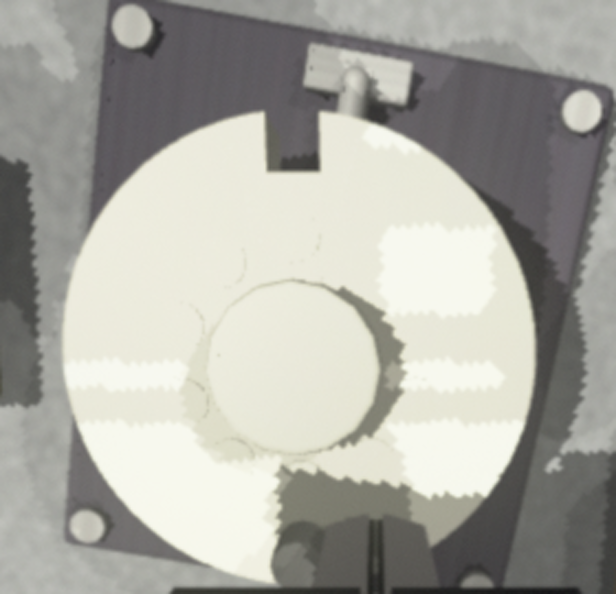

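```bash
cat > ang.py <<'E'
from h import *
ang=lambda v:np.degrees(np.arctan2(v[1],v[0]))
def rep(f,off,sc,notch,hub,pin,zt=.056,zh=.070):
    P=lambda c,z:onz(f,off[0]+(c[0]+.5)/sc-.5,off[1]+(c[1]+.5)/sc-.5,z)
    C=np.array([.5133,-.0376]); H=P(hub,zh)[:2]; print('hub',H)
    for n in notch: q=P(n,zt)[:2]; print('notch',q,np.linalg.norm(q-H),'ang H',ang(q-H),'C',ang(q-C))
    for n in pin: q=P(n,.025)[:2]; print('pin',q,np.linalg.norm(q-H),'ang H',ang(q-H),'C',ang(q-C))
E
python3 -c "
from ang import *
rep(load('w6'),(110,0),2.2,[(293,170),(293,112)],(294,366),[(352,90),(352,110)])"
```

```text
hub [ 0.51371936 -0.03700467]
notch [ 0.55061971 -0.01024609] 0.045581325561764044 ang H 35.948037009131546 C 36.23997805630296
notch [ 0.56141735 -0.0030311 ] 0.05856024043319044 ang H 35.460913288699714 C 35.69456770267677
pin [ 0.57908793 -0.00656403] 0.07210882690003804 ang H 24.970314604805093 C 25.25596366629232
pin [ 0.57488184 -0.00948004] 0.06707052005057511 ang H 24.228928197926106 C 24.542745584781308
```

About 10.8° remain. I'll push to nominal -154.5 and recheck.

```bash
python3 -m jog '[[[-3,1,0,0,0,4,-1],[-5,1.5,0,0,0,6,-1],[-6.5,2,0,0,0,8,-1],[-8,2.5,0,0,0,10,-1],[-8,2.5,0,0,0,10,-1],[-8,2.5,0,0,0,10,-1]]]' ;python3 -c "
from arc import *
f=snap('wrist','w7'); arc([-153,-155,-156,-157,-158]);go([.5,0,0])
cv2.imwrite('pics/w7c.png',cv2.resize(f['img'][0:270,110:390],None,fx=2.2,fy=2.2,interpolation=cv2.INTER_CUBIC))"
```

```text
clock: 7.15
ee_pos: [0.4786, -0.0759, 0.0615]
ee_rot: [-2.651, 1.685, -0.001]
wrist_force: [1.4, -1.1, -0.2]
width: 0.003
-153 [ 1.2 -0.4 -0.5] rz -1.9
-155 [-0.5  0.3 -0.5] rz 0.1
-156 [-1.3  0.7 -0.5] rz 1.1
-157 [-2.2  1.  -0.5] rz 2.1
-158 [-3.   1.3 -0.5] rz 3.1
pos [ 0.4786 -0.0759  0.0615] yaw -64.9 tilt [ 6.e-04 -3.e-04 -1.e+00] F [ 1.99 -1.4   0.28] w 0.009 t 7.2
shift [-59.6 -51.6  61.5] rz None
```

View pics/w7c.png

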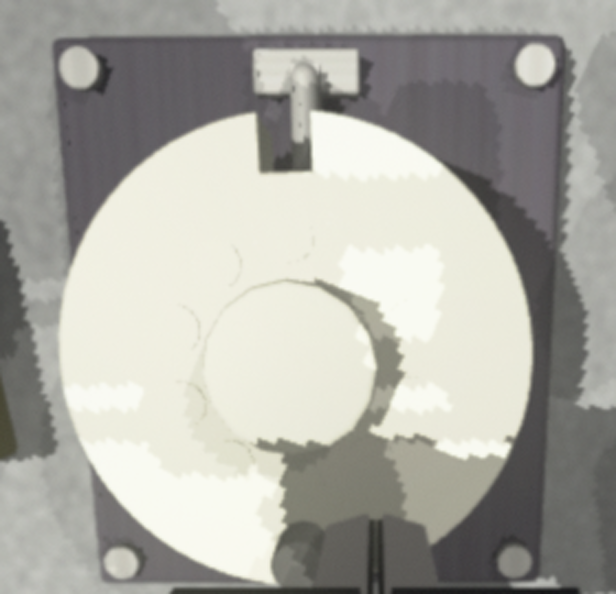

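```bash
python3 -c "
from ang import *
rep(load('w7'),(110,0),2.2,[(286,172),(284,112)],(290,366),[(303,76),(302,95),(301,130)])"
```

```text
hub [ 0.51418572 -0.03685748]
notch [ 0.55447399 -0.01646897] 0.045153474564146985 ang H 26.84239926752891 C 27.167484200002058
notch [ 0.56659769 -0.01066388] 0.058592825505074816 ang H 26.554220891172317 C 26.811581974045076
pin [ 0.58186464 -0.00552633] 0.07457933576042325 ang H 24.841210744240865 C 25.069594372709897
pin [ 0.57733169 -0.00723161] 0.06975031288973618 ang H 25.134317647573017 C 25.37364095999197
pin [ 0.56896616 -0.01062547] 0.060737260138124326 ang H 25.587766889350434 C 25.853753852095792
```

About 1.5° remains; nudging 1.5 mm.

```bash
python3 -m jog '[[[-1,0.3,0,0,0,1,-1],[-1.5,0.5,0,0,0,1.5,-1],[-1.5,0.5,0,0,0,1.5,-1],[-1.5,0.5,0,0,0,1.5,-1]]]' ;python3 -c "
from arc import *
f=snap('wrist','w8'); go([.5,0,0])
cv2.imwrite('pics/w8c.png',cv2.resize(f['img'][0:270,110:390],None,fx=2.2,fy=2.2,interpolation=cv2.INTER_CUBIC))"
```

```text
clock: 7.6
ee_pos: [0.4772, -0.0744, 0.0615]
ee_rot: [-2.628, 1.721, -0.0]
wrist_force: [1.8, -0.7, 0.2]
width: 0.003
pos [ 0.4772 -0.0744  0.0615] yaw -66.46 tilt [ 3.e-04  1.e-04 -1.e+00] F [ 1.9  -1.15 -0.06] w 0.006 t 7.65
shift [-59.1 -50.6  61.5] rz None
```

View pics/w8c.png

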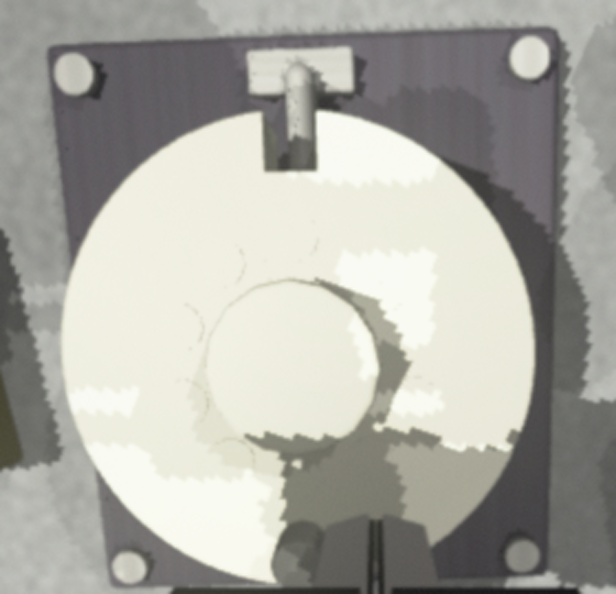

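```bash
python3 -c "
from ang import *
rep(load('w8'),(110,0),2.2,[(290.5,170),(290,112)],(293,366),[(297,76),(299,100),(301,140)])
f=load('w8')
# parallax-free: where pin ridge axis would draw, and notch centre if at 25.1
C=np.array([.5133,-.0376])
for a in (24.5,25.2,26):
  e=np.array([np.cos(np.radians(a)),np.sin(np.radians(a))])
  print(a,[np.round((proj(f,np.append(C+r*e,z))-[110,0]+.5)*2.2-.5,1) for r,z in((.055,.027),(.070,.027),(.046,.056),(.060,.056))])
"
```

```text
hub [ 0.51411609 -0.03704289]
notch [ 0.55550839 -0.01794316] 0.045586427448803354 ang H 24.770099070438086 C 24.971828673604765
notch [ 0.56749639 -0.01295598] 0.05856308487319915 ang H 24.286422541226592 C 24.45209817793697
pin [ 0.5816727  -0.00541567] 0.07459340983647095 ang H 25.087054006060885 C 25.207258979800923
pin [ 0.57623539 -0.00822902] 0.06847661240435668 ang H 24.884093585685022 C 25.017735697613713
pin [ 0.56687986 -0.01265116] 0.058128925028782245 ang H 24.810238633582077 C 24.968496733578547
24.5 [array([302.6, 154.3]), array([300.5,  95.9]), array([292.2, 172.4]), array([289.7, 109.9])]
25.2 [array([300.2, 154.4]), array([297.3,  96. ]), array([289.9, 172.5]), array([286.6, 110. ])]
26 [array([297.4, 154.5]), array([293.7,  96.2]), array([287.2, 172.6]), array([283.1, 110.1])]
```

Notch at about 24.6°, pin at about 25.1°, within the ±2.7° play. I'll back off from the stud, rise, and go over the hub.

```bash
python3 -m jog '[[[5,0,0,0,0,0,-1],[10,0,0,0,0,0,-1],[10,0,-20,0,0,0,-1],[10,0,-45,0,0,0,-1],[10,0,-45,0,0,0,-1]]]' ;python3 -c "
from arc import *
f=snap('wrist','w9'); go([.5135,-.0374,.105])
cv2.imwrite('pics/w9c.png',cv2.resize(f['img'][0:270,110:390],None,fx=2.2,fy=2.2,interpolation=cv2.INTER_CUBIC))"
```

```text
clock: 8.15
ee_pos: [0.483, -0.0844, 0.1088]
ee_rot: [-2.626, 1.721, -0.007]
wrist_force: [-0.7, -0.1, 0.1]
width: 0.006
pos [ 0.4818 -0.0841  0.1074] yaw -66.48 tilt [ 2.2e-03 -6.0e-04 -1.0e+00] F [0.25 0.62 0.67] w 0.008 t 8.2
shift [-30.2 -47.7   2.4] rz None
```

View pics/w9c.png

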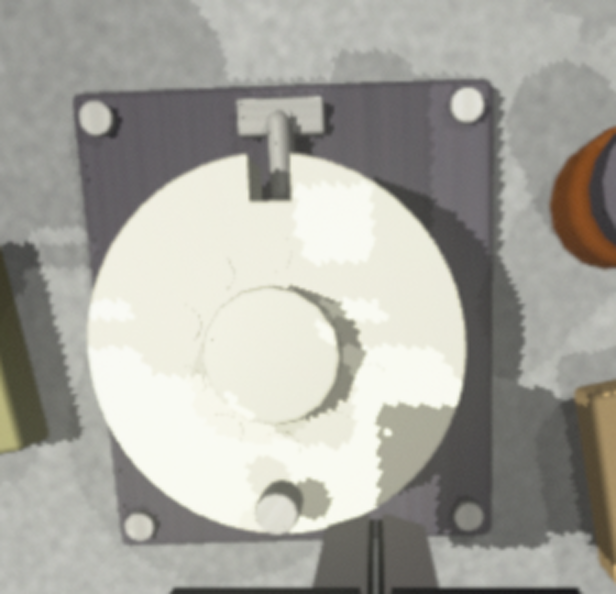

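The finger is clear, with the notch at crop (270,177) and the pin inside its opening. Moving over the hub.

```bash
python3 -m jog '[[[-15,-24,0,0,0,0,-1],[-30,-48,0,0,0,0,-1],[-30,-48,0,0,0,0,-1],[-30,-48,15,0,0,0,-1],[-30,-48,28,0,0,0,-1],[-30,-48,28,0,0,0,-1],[-30,-48,28,0,0,0,-1]]]' ;python3 -c "
from arc import *
f=snap('side','s10'); go([.5135,-.0374,.070])
cv2.imwrite('pics/s10c.png',cv2.resize(f['img'][170:270,210:370],None,fx=5,fy=5,interpolation=cv2.INTER_CUBIC))"
```

```text
clock: 8.9
ee_pos: [0.5121, -0.0373, 0.0778]
ee_rot: [2.627, -1.722, -0.003]
wrist_force: [0.6, -0.2, -0.1]
width: 0.004
pos [ 0.5127 -0.0373  0.0783] yaw -66.49 tilt [-7.e-04  0.e+00 -1.e+00] F [ 0.36 -0.78  0.4 ] w 0.008 t 8.95
shift [ 0.4 -0.7  8.3] rz None
```

View pics/s10c.png

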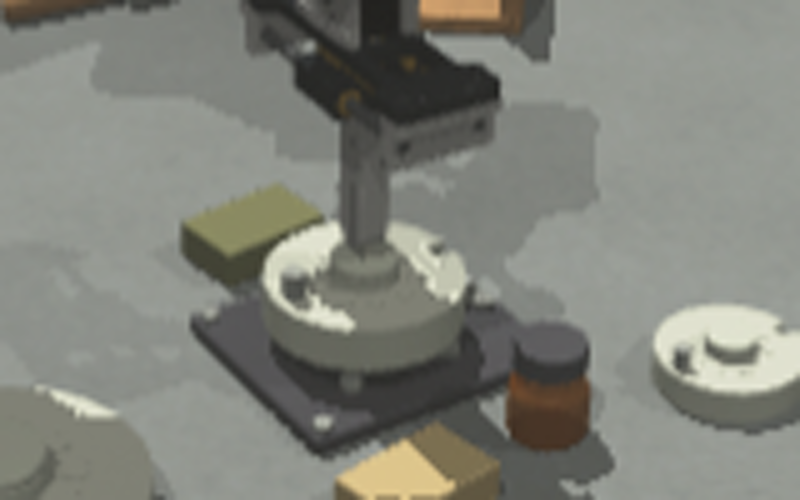

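The fingertips are over the middle of the hub. I'll descend gently and watch the force.

```bash
python3 -m jog '[[[0,-0.5,3,0,0,0,-1],[0,-0.5,6,0,0,0,-1],[0,-0.5,8,0,0,0,-1],[0,-0.5,9,0,0,0,-1],[0,-0.5,10,0,0,0,-1],[0,-0.5,11,0,0,0,-1],[0,-0.5,11,0,0,0,-1]]]'
```

```text
clock: 9.65
ee_pos: [0.5136, -0.0368, 0.0682]
ee_rot: [-2.628, 1.722, -0.001]
wrist_force: [-2.2, -0.3, 5.1]
width: 0.007
```

```bash
python3 -m jog '[[[0,0,0.5,0,0,0,-1],[0,0,1,0,0,0,-1],[0,0,1.5,0,0,0,-1],[0,0,2,0,0,0,-1],[0,0,2,0,0,0,-1]]]'
```

```text
clock: 10.15
ee_pos: [0.5136, -0.0368, 0.0664]
ee_rot: [-2.628, 1.721, -0.001]
wrist_force: [-3.2, 0.9, 6.9]
width: 0.004
```

Sliding down with about 7 N; continuing.

```bash
python3 -m jog '[[[0,0,0.5,0,0,0,-1],[0,0,1,0,0,0,-1],[0,0,1.5,0,0,0,-1],[0,0,2,0,0,0,-1],[0,0,2.5,0,0,0,-1],[0,0,3,0,0,0,-1],[0,0,3,0,0,0,-1]]]'
```

```text
clock: 10.85
ee_pos: [0.5136, -0.0368, 0.0634]
ee_rot: [-2.628, 1.721, -0.001]
wrist_force: [-1.6, 0.8, 5.6]
width: 0.008
```

```bash
python3 -m jog '[[[0,0,0.5,0,0,0,-1],[0,0,1,0,0,0,-1],[0,0,1.5,0,0,0,-1],[0,0,2,0,0,0,-1],[0,0,2.5,0,0,0,-1],[0,0,2.5,0,0,0,-1]]]'
```

```text
clock: 11.45
ee_pos: [0.5136, -0.0368, 0.0612]
ee_rot: [-2.628, 1.721, -0.001]
wrist_force: [-1.6, 0.2, 9.2]
width: 0.006
```

```bash
python3 -m jog '[[[0,0,0.5,0,0,0,-1],[0,0,1,0,0,0,-1],[0,0,1,0,0,0,-1]]]'
```

```text
clock: 11.75
ee_pos: [0.5136, -0.0368, 0.0611]
ee_rot: [-2.628, 1.721, -0.002]
wrist_force: [-5.1, 1.5, 14.6]
width: 0.007
```

Hard stop at 61.1 mm with the force rising, so it is home. One slightly firmer press to be sure, then release.

```bash
python3 -m jog '[[[0,0,0.5,0,0,0,-1],[0,0,0.8,0,0,0,-1],[0,0,0.8,0,0,0,-1]]]'; python3 -m jog '[[[0,0,-2,0,0,0,-1],[0,0,-5,0,0,0,-1],[0,0,-20,0,0,0,-1],[0,0,-50,0,0,0,-1],[0,25,-90,0,0,0,-1],[0,60,-140,0,0,0,-1],[0,70,-140,0,0,0,-1],[0,70,-140,0,0,0,-1],[0,70,-140,0,0,0,-1]]]'; python3 -c "
from arc import *
f=snap('wrist','w11'); go([.5135,-.0374,.2]);g=snap('side','s11');snap('top','t11')
cv2.imwrite('pics/s11c.png',cv2.resize(g['img'][170:270,210:370],None,fx=5,fy=5,interpolation=cv2.INTER_CUBIC))"
```

```text
clock: 12.05
ee_pos: [0.5137, -0.0368, 0.0611]
ee_rot: [-2.628, 1.721, -0.002]
wrist_force: [-5.3, 0.3, 20.2]
width: 0.002
clock: 12.95
ee_pos: [0.4491, -0.0644, 0.1971]
ee_rot: [-2.627, 1.723, 0.002]
wrist_force: [0.3, -0.2, -1.2]
width: 0.002
pos [ 0.4491 -0.0643  0.1966] yaw -66.49 tilt [-0.0019  0.0012 -1.    ] F [-0.36  0.08  1.14] w 0.008 t 13.0
shift [  1.  -69.7  -3.5] rz None
```

View pics/w11.png

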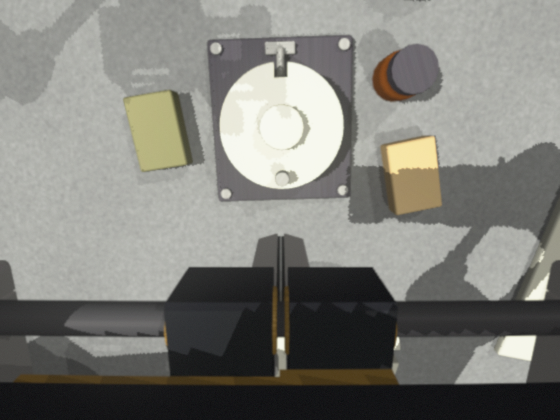

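View pics/s11c.png

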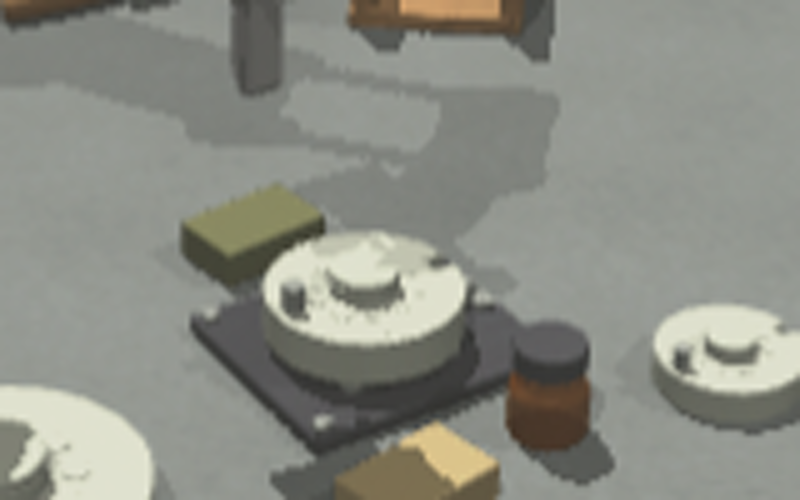

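```bash
python3 -c "
from h import *
w,s,s0,t0,t=load('w11'),load('s11'),load('side0'),load('top0'),load('t11')
q=lambda c:(s,210+(c[0]+.5)/5-.5,170+(c[1]+.5)/5-.5)
for n,a,b in(('hub',(280.5,127),(366,272)),('stud',(282,178),(293,288))):
    print(n,np.round(tri((w,*a),q(b))[0]*1000,1), np.round(tri((w,*a),q(b))[1],4))
m=(w['img'].min(2)>165).astype(np.uint8); cs,_=cv2.findContours(m[:215],cv2.RETR_EXTERNAL,cv2.CHAIN_APPROX_NONE)
c=max(cs,key=cv2.contourArea); h=cv2.convexHull(c)[:,0]
for z in(.056,.047):
    p=np.array([onz(w,u,v,z)[:2] for u,v in h])*1000
    print(z,cv2.minEnclosingCircle(p.astype(np.float32)),'axes',cv2.fitEllipse(p.astype(np.float32))[1])
# seated prediction in side view: disc top rim far edge row, in crop coords
E=cam(s)[1]
for z in(.056,.047):
    r=[proj(s,[.5133+.06*np.cos(a),-.0376+.06*np.sin(a),z]) for a in np.linspace(0,6.28,200)]; r=(np.array(r)-[210,170])*5
    print(z,'rim crop rows',r[:,1].min(),r[:,1].max(), 'cols',r[:,0].min(),r[:,0].max())
d=cv2.absdiff(t['img'],t0['img']).max(2); 
for n,(u,v) in {'green':(250,233),'cream':(345,211),'jar':(325,182),'stack':(442,208),'brush':(120,255)}.items():
    T=t0['img'][v-18:v+18,u-22:u+22]; r=cv2.matchTemplate(t['img'][v-28:v+28,u-32:u+32],T,cv2.TM_CCOEFF_NORMED); print(n,np.subtract(cv2.minMaxLoc(r)[3],10),round(cv2.minMaxLoc(r)[1],3))
"
```

```text
hub [513.1 -36.3  57.3] [0. 0.]
stud [469.  -56.4  62.1] [0.001 0.001]
0.056 ((594.7949829101562, -110.2823257446289), 181.4176025390625) axes (167.70306396484375, 381.733154296875)
0.047 ((597.1660766601562, -112.31075286865234), 186.51271057128906) axes (172.4130096435547, 392.4541931152344)
0.056 rim crop rows 219.50424930510948 330.3196583037594 cols 262.5908367503996 466.308661221571
0.047 rim crop rows 232.02688586000974 343.360224727217 cols 262.7571201489144 465.81561669749277
green [0 0] 0.867
cream [-5  9] 0.22
jar [ 1 -1] 0.442
stack [0 0] 0.878
brush [0 0] 0.82
```

The rim's far edge in the side crop is at about row 232. That matches the seated prediction (232.0) rather than the raised one (219.5). The cream and jar template matches are poor, probably because the arm's shadow fell across them, so I'll check those in a picture.

```bash
python3 -c "
from h import *
a=load('side0')['img'][190:270,230:390];b=load('s11')['img'][190:270,230:390]
cv2.imwrite('pics/cmp.png',cv2.resize(np.vstack([a,b]),None,fx=3.6,fy=3.6,interpolation=cv2.INTER_CUBIC))"
```

```text
(no output)
```

View pics/cmp.png

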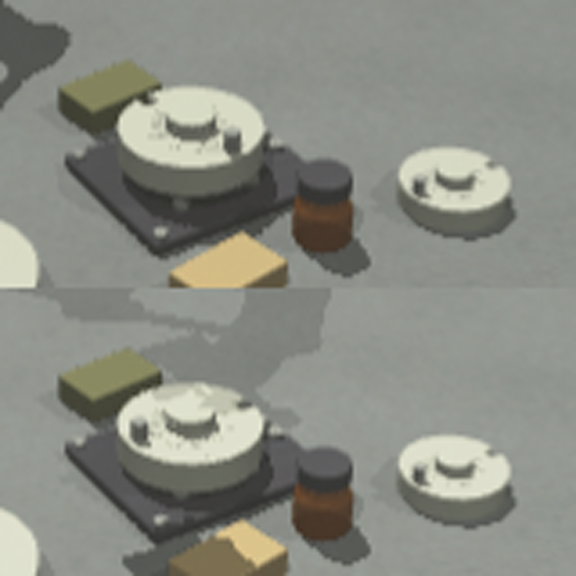

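Before (top) and after (bottom): the bars and jar are in the same places, and the die is lower and level over the pin. The cream bar and jar differ only by shadow.

```bash
python3 -c "
from cell import hand_in
print(hand_in())"
```

```text
the job is handed in; nothing more can be done
None
```

The die is turned, pressed home and handed in at about 13 s of the 58 s limit. I pushed the stud about 101° clockwise with the backs of the shut fingers. Then I backed off, pressed the middle of the hub and withdrew the arm.

**Turn:** just before the press, the notch measured about 24.6° and the pin about 25.1°, inside the ±2.7° play.

**Press:** the die slid down at about 5–9 N. It then stopped hard with the fingertips at 61.1 mm (61 mm expected) and did not move further at 20 N.

**After release:** the side view puts the far edge of the rim at crop row 232, which matches seated (232.0) rather than raised (219.5). The die looks level by eye.

**Bystanders:** both loose bars and the jar are where they were in the before-and-after side view, and template matching in the top view shows the stack and brush unmoved.

**Checks that failed or disagreed:**
- The last two-view measurement put the hub top at 57.3 mm, about 4 mm low. The same kind of measurement also read 3–4 mm low at the start.
- The rim circle fit in the last wrist picture failed because it picked up other things in view.
- Template matching failed on the cream bar and was weak on the jar, probably because of the arm's shadow, so I compared those by eye.

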